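Start the lens curing box

TASK

Start the lens curing box: first shut its lid fully, then wind the blue key of its clockwork timer clockwise, letting go and gripping afresh as often as needed, until the black pointer points at the red mark on the rim of the dial. Leave the lid shut and the other things on the counter undisturbed.

Things in the scene. Friction and masses are not known exactly. Their poses are not given: they have to be found in the camera images.
- curing_box: White lens curing box, fixed, 110 mm high. Origin: on the counter under the centre of its open chamber (170 mm along its x, 180 along y). x points from its front (robot side) to its back, y to its left, z up. At the chamber's right (-y) adjoins a flat timer deck, 170 x 140 mm, top at 110 mm, with a round white dial (108 mm across, 4 mm thick) centred at x 0, y -165 mm.
- lid (a joint): Angle of the lid (amber window in a white frame, 170 along x, 180 along y, 8 mm thick), hinged along the back (+x) top edge of the chamber: 0 = fully shut (top face 118.5 mm above the counter), grows as the front edge rises; starts partly open. Stiff hinge: stays where it is left, 1 to 2 N at the tab move it.
- lid_hinge (a point): Middle of the lid's hinge line, at the underside of the lid, 110.5 mm above the counter; the hinge line runs along the box's y.
- lid_tab (a point): Centre of the top face of the grey tab (24 mm long, 70 mm wide, 8 mm thick) at the middle of the lid's front edge, 180 mm from the hinge line; moves with the lid.
- timer (a joint): Angle the timer key has been wound, rad: 0 = unwound, grows clockwise seen from above, stop at 5.2. A spring resists the more it is wound (about 0.08 to 0.13 N m in all), a ratchet-like brake holds it where it is let go. At 0 the pointer points to the box's front (-x).
- key_grip (a point): Centre of the upright blue butterfly wing of the key, on the vertical turning axis, 150 mm above the counter. The wing is 46 mm long, 10 thick, 27 high and lies along the pointer's direction; below it a thin stem and a black skirt 44 mm across, its top 122 mm above the counter. The point's x axis points away from the pointer (pointer on its -x side), z up.
- pointer_tip (a point): Tip of the black pointer on the key's skirt, 40 mm from the turning axis, 117 mm above the counter; turns with the key.
- mark (a point): Inner end of the red mark (a tab 12 mm wide along the rim, 13 mm radially) on the dial's rim, 40 mm from the turning axis, 117 mm above the counter; it stays put. The pointer tip meets this point when the timer is set right.
- spectacles: Bystander: folded spectacles, 124 x 44 x 11 mm, lying flat in front of the box; origin under the centre.
- screwdriver: Bystander: small yellow-handled screwdriver, 130 mm long, 26 mm thick, lying in front of the timer deck; origin under the centre.
- spray_bottle: Bystander: blue bottle, 48 mm across, 120 mm high, upright left of the box; origin under the centre.
- lens_tray: Bystander: empty green tray, 120 x 90 x 30 mm, right of the box; origin under the centre.

How it is judged:
By the outcome, as a careful person would: the job done as asked, in the order asked, and still so for the second after the job is handed in, with the robot touching nothing.
It also fails if it takes over 72 s, if anything falls off the work surface, if the arm or the gripper's body presses on something with over 40 N, if the wrist force passes 120 N, or if a joint passes its speed limit or range.

ROBOT

A 6-joint arm with a two-finger parallel gripper is mounted at the origin on the work surface. World frame = base frame: x ahead of the robot, y to its left, z up, the work surface at z = 0. Lengths are in m, angles in degrees, forces in N, time in s.
With the tool pointing down it reaches from about 0.25 to 0.725 m from the base axis. Payload 9.7 kg.
Tool frame: the origin (TCP) lies between the finger pads; the fingertips stand 19 mm ahead of it and the grasp point (between the pads) is the TCP; z points along the fingers, y is the line along which they close (so a half turn about z gives the same grasp; the last joint's range is limited). The gripper opens to 85 mm and grips with 20 to 120 N. Pads are 22 mm wide; open, the fingers measure 114 mm over their backs; the gripper's body (76 mm by 85 mm) begins 54 mm behind the grasp point. The pads swing forward as they close: fully open they stand 13 mm farther back than shut.
Start: joints at [77.12, 4.979, 10.078, 95.1, 0, 90], TCP at [0.123, 0.536, 0.25] pointing down, gripper open.
Joint ranges: [-179.16, 179.16], [-48.56, 103.87], [-65.8, 70.77], [-126.05, 130.52], [-82.76, 87.17], [-180, 180]. Speed limits (degrees/s): [127.2, 127.2, 147.25, 180, 180, 180].

INTERFACE

Orientations are given as [roll, pitch, yaw] about the fixed x, y, z axes, in that order (R = Rz(yaw) Ry(pitch) Rx(roll)).
In Python, from workcell import bot gives the robot as it stands. The module is installed in compiled form; this text tells all that it offers.
- The arm moves only by the shell command python3 -m crank 'ROWS' [OPENING] [FORCE]. ROWS is JSON, a list that holds one entry, the list of rows, each a list of 6 numbers: the shift along the world's x, y, z as a fraction of full scale, then the turn, a rotation vector about the world's x, y, z as a fraction of full scale. In form: [[[x, y, z, wx, wy, wz], ...]]. A call has 1 to 20 rows; each row shifts and turns the commanded pose from where the row before left it; what a row does not reach is not made up. Full scale, the value 1, is 20 mm for a shift and 0.12 rad for a turn. A row lasts 1/12 s, in which the tool goes at most 41.7 mm and 7.16 degrees, less where a joint would pass 70% of its speed; a pose out of reach is approached as far as the arm can. A call with a number of a shift or a turn outside -1 to 1 is refused whole. A call with a gripper value outside its range is refused whole. OPENING is the opening, from 0 (shut) to 1 (fully open), set as the call begins (- or left out, the last holds). The fingers move at their own pace and stop on an object; FORCE is the grip in N (left out, the last holds). Time passes only in rows, so rows that do not move let the fingers close. It gives the time, the measured TCP pose, the force, the opening and the grip force at its end, in the units of the state.
- bot.get_obs(): the state, without advancing time (a new reading comes with each control period).
- bot.camera(name): name is "scene" or "top" or "wrist"; returns the picture (480x640x3 uint8, red, green, blue); there is no depth.
- bot.camera_model(name): a dict with "vertical_fov" (degrees; the focal length in pixels is half the picture's height over the tangent of half this angle, whatever the lens; pixels are square), "cx", "cy" (the principal point, pixels), "R" (3x3) and "t" (3): a world point X has camera coordinates R X + t. Camera axes: x right, y down, z forward; pixel columns grow to the right and rows downward; lengths in m; the calibration is good to about 2 mm. A picture is of the moment at which its call begins: read the wrist's pose just before it. camera_model takes no time and is no camera call; for the wrist camera it gives the pose at the moment of the call.
- bot.job_done(): hands the job in; it is judged then, once.
The state is a dict: "time": time; "q": joint angles; "qd": joint speeds; "joint_efforts": joint torques, N m; "ee_pos": TCP position; "tcp_rot": TCP orientation; "wrist_force": force on the tool from outside, world axes, zero at the start; "torque": the same for the moment, N m; "opening": finger opening in m; "grasp_force": force on a finger pad.
Only numpy, scipy, OpenCV 4.12 (cv2) and the standard library are available. Lean on these libraries where they do the work, as an engineer would, in place of code of your own. Each camera call takes 0.05 s, during which the arm holds its last target. There are 200 camera calls.

## Working session

There is one attempt and no reset: what is moved stays moved. The work goes in short steps, Python scripts to look and compute and a shell command to move; the robot and the scene stay as the last step left them, time stands still between calls to the robot, and variables do not carry over. Pictures are saved under pics/ and viewed, at most 10 in all, crops included, and the job is handed in when it is done.

```bash
mkdir -p pics; python3 - <<'E'
from workcell import bot
import cv2,numpy as np
o=bot.get_obs();print(o['time'],o['ee_pos'],o['tcp_rot'],o['opening'])
for n in('top','scene'):
    im=bot.camera(n);cv2.imwrite(f'pics/{n}0.png',im[:,:,::-1]);m=bot.camera_model(n);print(n,m)
E
```

```text
0.0 [0.12253045 0.53596489 0.24960445] [-1.79926520e+02 -2.50278575e-03  1.67121171e+02] 0.08555881475750385
top {'vertical_fov': 50.97818704826271, 'cx': 316.1287026626381, 'cy': 244.00815747339422, 'R': array([[ 0.00426557, -0.99989278, -0.01400815],
       [-0.98124222, -0.00148532, -0.19277318],
       [ 0.1927317 ,  0.01456768, -0.98114335]]), 't': array([0.03410259, 0.55379829, 0.89749062])}
scene {'vertical_fov': 54.64267895426151, 'cx': 323.72800379881215, 'cy': 239.82622029015545, 'R': array([[ 3.56241763e-01,  9.34393656e-01,  5.48950168e-04],
       [ 8.07804530e-01, -3.07683715e-01, -5.02774873e-01],
       [-4.69620749e-01,  1.79552851e-01, -8.64417217e-01]]), 't': array([-0.23132799, -0.38706819,  1.1110633 ])}
```

View pics/top0.png

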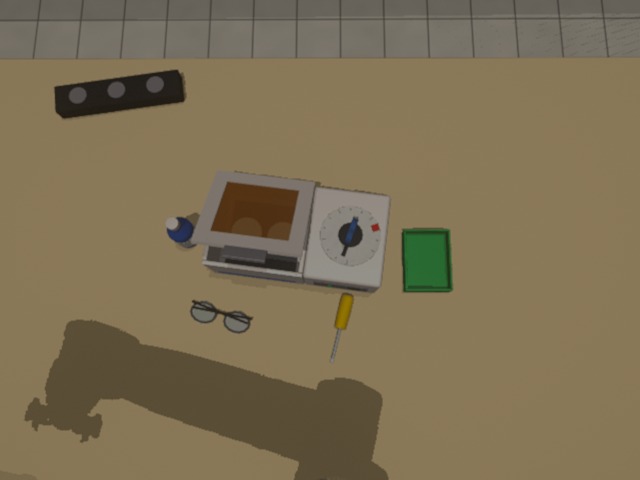

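View pics/scene0.png

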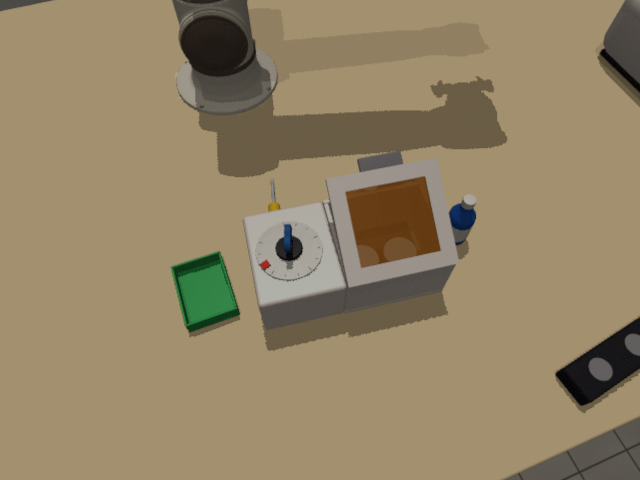

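The top view shows the key near (350,235), pointer down-left to (345,255), the red mark at (375,227), and the lid tab near (245,255). The scene view shows the key at (289,240) and the tab at (381,162).

```bash
cat > h.py <<'E'
import numpy as np,cv2
def ray(m,p):
    f=240/np.tan(np.radians(m['vertical_fov'])/2)
    R=np.array(m['R']);d=R.T@np.array([(p[0]-m['cx'])/f,(p[1]-m['cy'])/f,1.]);c=-R.T@np.array(m['t']);return c,d
def plane(m,p,z):
    c,d=ray(m,p);return c+d*(z-c[2])/d[2]
def tri(m1,p1,m2,p2):
    c1,d1=ray(m1,p1);c2,d2=ray(m2,p2)
    s=np.linalg.lstsq(np.c_[d1,-d2],c2-c1,rcond=None)[0]
    a=c1+d1*s[0];b=c2+d2*s[1];return (a+b)/2,np.linalg.norm(a-b)
def red(im):
    im=im.astype(int);return ((im[...,0]>110)&(im[...,1]<60)&(im[...,2]<60)).astype(np.uint8)
def cents(mask,amin=8):
    n,l,s,c=cv2.connectedComponentsWithStats(mask);return [(c[i].round(1),s[i]) for i in range(1,n) if s[i,4]>=amin]
E
python3 - <<'E'
from workcell import bot
from h import *
M={n:bot.camera_model(n) for n in('top','scene')}
I={n:cv2.imread(f'pics/{n}0.png')[:,:,::-1] for n in M}
roi={'top':(300,180,400,290),'scene':(240,200,345,320)}
for n,(a,b,c,d) in roi.items():
    im=I[n].astype(int);box=np.zeros(im.shape[:2],np.uint8);box[b:d,a:c]=1
    print(n,'red',[(p,s[4],plane(M[n],p,.116).round(4)) for p,s in cents(red(I[n])*box)])
    bl=((im[...,2]>im[...,0]+40)).astype(np.uint8)*box
    print('blue',[(p,s) for p,s in cents(bl)])
    dk=(im.max(2)<50).astype(np.uint8)*box
    print('dark',[(p,s,plane(M[n],p,.12).round(4)) for p,s in cents(dk,20)])
a=cv2.resize(I['top'][170:300,190:400],None,fx=3.8,fy=3.8,interpolation=cv2.INTER_CUBIC)
cv2.imwrite('pics/c1.png',a[:,:,::-1])
b=cv2.resize(I['scene'][140:320,235:465],None,fx=3.3,fy=3.3,interpolation=cv2.INTER_CUBIC)
cv2.imwrite('pics/c2.png',b[:,:,::-1])
E
```

```text
top red [(array([375. , 227.2]), np.int32(36), array([ 0.5721, -0.0695,  0.116 ]))]
blue [(array([352.7, 225.4]), array([350, 221,   6,   9,  38], dtype=int32)), (array([349. , 235.8]), array([347, 232,   5,   9,  35], dtype=int32))]
dark [(array([349.5, 236.3]), array([339, 224,  23,  31, 294], dtype=int32), array([ 0.5547, -0.024 ,  0.12  ]))]
scene red [(array([264.5, 264.5]), np.int32(46), array([ 0.5725, -0.0703,  0.116 ]))]
blue [(array([287.2, 236.9]), array([284, 225,   7,  25, 152], dtype=int32))]
dark [(array([289.2, 249.3]), array([276, 235,  26,  26, 410], dtype=int32), array([ 0.5627, -0.0258,  0.12  ]))]
```

View pics/c1.png

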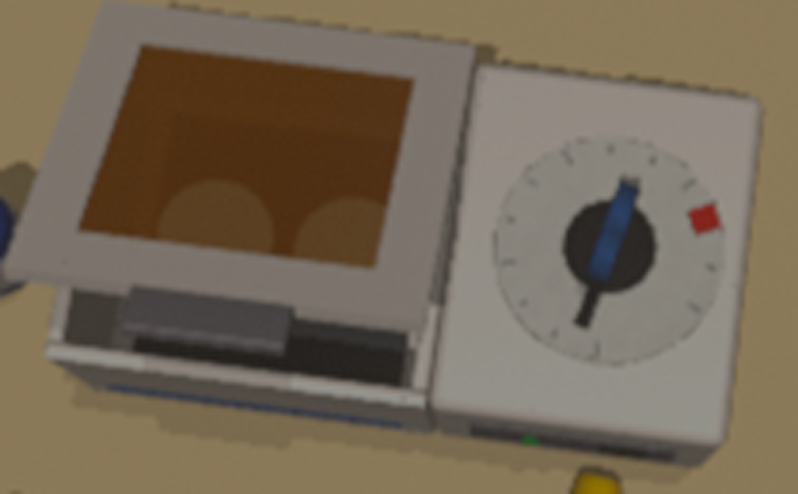

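View pics/c2.png

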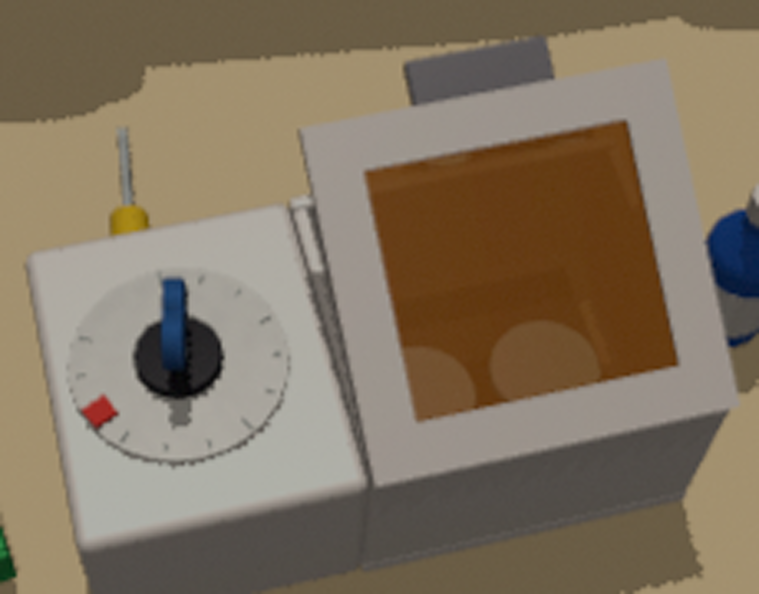

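```bash
python3 - <<'E'
from workcell import bot
from h import *
T,S=bot.camera_model('top'),bot.camera_model('scene')
t=lambda x,y:(190+x/3.8,170+y/3.8); s=lambda x,y:(235+x/3.3,140+y/3.3)
c=[plane(T,t(*p),.11) for p in((478,66),(760,98),(722,440),(435,405))]
sc=[plane(S,s(*p),.11) for p in((368,487),(83,547),(28,257),(283,206))]
for a in c,sc:
    print(np.round(a,4)); 
    print('yaw',np.degrees([np.arctan2(*(a[1]-a[2])[1::-1]),np.arctan2(*(a[0]-a[3])[1::-1]),np.arctan2(*(a[0]-a[1])[1::-1])-np.pi/2,np.arctan2(*(a[3]-a[2])[1::-1])-np.pi/2]),'mid',np.mean(a,0))
print('dial',plane(T,t(609,250),.114),plane(S,s(179,365),.114))
print('tip',plane(T,t(582,323),.117),'mark',plane(T,t(704,219),.116),plane(S,s(99,411),.116))
for n,a,b in(('tabL',(132,287),(553,78)),('tabR',(292,308),(415,105)),('lidL',(5,275),(668,60)),('lidR',(425,330),(300,130)),('backR',(475,45),(371,484)),('keytop front',(598,280),(175,282))):
    print(n,tri(T,t(*a),S,s(*b)))
E
```

```text
[[ 0.6476  0.0359  0.11  ]
 [ 0.6317 -0.0983  0.11  ]
 [ 0.4686 -0.0769  0.11  ]
 [ 0.4844  0.0551  0.11  ]]
yaw [-7.44774942 -6.69216708 -6.74914085 -6.8482258 ] mid [ 0.55808778 -0.02104314  0.11      ]
[[ 0.6526  0.0363  0.11  ]
 [ 0.6339 -0.0968  0.11  ]
 [ 0.4727 -0.0769  0.11  ]
 [ 0.4894  0.0555  0.11  ]]
yaw [-7.03448685 -6.70008641 -7.98458307 -7.1947485 ] mid [ 0.56213719 -0.02049514  0.11      ]
dial [ 0.55687836 -0.02564454  0.114     ] [ 0.56167887 -0.02575497  0.114     ]
tip [ 0.52176852 -0.01272555  0.117     ] mark [ 0.57129926 -0.06996274  0.116     ] [ 0.57289281 -0.06957726  0.116     ]
tabL (array([0.52289093, 0.18018793, 0.19724056]), np.float64(5.4251249598299236e-05))
tabR (array([0.51414199, 0.11259269, 0.19678711]), np.float64(0.00044862256903081187))
lidL (array([0.52947825, 0.23702799, 0.19307643]), np.float64(0.0034537066943222078))
lidR (array([0.50569723, 0.05731364, 0.19287056]), np.float64(0.0017859466767689658))
backR (array([0.65518599, 0.03682759, 0.11851697]), np.float64(0.0009350711874757323))
keytop front (array([ 0.53624743, -0.01788518,  0.14728835]), np.float64(0.0018700408729254874))
```

```bash
R='[0.94,-0.97,0,0,0,0.5]'; python3 -m crank '[[[0.94,-0.97,0,0,0,0.5],[0.94,-0.97,0,0,0,0.5],[0.94,-0.97,0,0,0,0.5],[0.94,-0.97,0,0,0,0.5],[0.94,-0.97,0,0,0,0.5],[0.94,-0.97,0,0,0,0.5],[0.94,-0.97,0,0,0,0.5],[0.94,-0.97,0,0,0,0.5],[0.94,-0.97,0,0,0,0.5],[0.94,-0.97,0,0,0,0.5],[0.94,-0.97,0,0,0,0.5],[0.94,-0.97,0,0,0,0.5],[0.94,-0.97,0,0,0,0.5],[0.94,-0.97,0,0,0,0.5],[0.94,-0.97,0,0,0,0.5],[0.94,-0.97,0,0,0,0.5],[0.94,-0.97,0,0,0,0.5],[0.94,-0.97,0,0,0,0.5],[0.94,-0.97,0,0,0,0.5],[0.94,-0.97,0,0,0,0.5]]]' 0 40; python3 -c "
from workcell import bot
print(bot.get_obs()['q'])"
```

```text
time: 1.77
ee_pos: [0.4993, 0.147, 0.25]
tcp_rot: [180.0, -0.0, -124.0]
wrist_force: [0.8, 0.2, 0.8]
opening: 0.0001
grasp_force: 0.0
[ 1.64017154e+01  9.33080674e-01  5.82575128e+00  9.49237855e+01
  2.21737469e-03 -3.96365934e+01]
```

```bash
python3 -m crank '[[[0,0,-0.5,0,0,0],[0,0,-0.5,0,0,0],[-0.05,0,-0.4,0,0,0],[-0.05,0,-0.4,0,0,0],[-0.05,0,-0.4,0,0,0],[-0.05,0,-0.4,0,0,0],[-0.05,0,-0.4,0,0,0],[-0.05,0,-0.4,0,0,0],[0,0,-0.4,0,0,0],[0,0,-0.4,0,0,0],[0,0,-0.4,0,0,0],[0,0,-0.4,0,0,0],[0,0,-0.2,0,0,0],[0,0,0,0,0,0]]]'; python3 -m crank '[[[0,0,-0.1,0,0,0],[0,0,-0.1,0,0,0],[0,0,0,0,0,0]]]'
```

```text
time: 2.93
ee_pos: [0.4922, 0.148, 0.145]
tcp_rot: [179.9, -0.1, -124.1]
wrist_force: [0.4, -0.4, 0.9]
opening: 0.0002
grasp_force: 0.0
time: 3.18
ee_pos: [0.4927, 0.1482, 0.1422]
tcp_rot: [-180.0, 0.0, -124.1]
wrist_force: [0.4, -0.4, 0.1]
opening: -0.0002
grasp_force: 0.0
```

```bash
python3 -m crank '[[[0,0,-0.1,0,0,0],[0,0,-0.1,0,0,0],[0,0,-0.05,0,0,0],[0,0,0,0,0,0]]]'; python3 -m crank '[[[0,0,-0.05,0,0,0],[0,0,-0.05,0,0,0],[0,0,0,0,0,0]]]'
```

```text
time: 3.52
ee_pos: [0.4927, 0.1482, 0.1375]
tcp_rot: [-180.0, 0.0, -124.1]
wrist_force: [-0.9, -0.9, 2.5]
opening: -0.0001
grasp_force: 1.4
time: 3.77
ee_pos: [0.4927, 0.1482, 0.1374]
tcp_rot: [-179.9, 0.1, -124.1]
wrist_force: [-5.7, -2.2, 16.4]
opening: 0.0003
grasp_force: 8.3
```

```bash
python3 -m crank '[[[0,0,0.5,0,0,0],[0,0,1,0,0,0],[0,0,1,0,0,0],[0,0,1,0,0,0],[0.21,-0.55,1,0,0,0.96],[0.21,-0.55,0.5,0,0,0.96],[0.21,-0.55,0,0,0,0.96],[0.21,-0.55,0,0,0,0.96],[0.21,-0.55,0,0,0,0.96],[0.21,-0.55,0,0,0,0.96],[0.21,-0.55,0,0,0,0.96],[0.21,-0.55,0,0,0,0.96],[0.21,-0.55,0,0,0,0.96],[0.21,-0.55,0,0,0,0.96],[0.21,-0.55,0,0,0,0.96],[0.21,-0.55,0,0,0,0.96],[0.21,-0.55,0,0,0,0.96],[0.21,-0.55,0,0,0,0.96],[0.21,-0.55,0,0,0,0.96],[0.21,-0.55,0,0,0,0.96]]]' 1 40
python3 - <<'E'
from workcell import bot
from h import *
o=bot.get_obs();print(o['q'],o['ee_pos'],o['tcp_rot'])
m=bot.camera_model('wrist');print(m)
im=bot.camera('wrist');cv2.imwrite('pics/w1.png',im[:,:,::-1])
E
```

```text
time: 5.43
ee_pos: [0.56, -0.0285, 0.2353]
tcp_rot: [180.0, 0.0, -18.2]
wrist_force: [-0.7, 0.9, 0.0]
opening: 0.0854
grasp_force: 0.0
[-2.90658425e+00  6.17279536e+00  9.70211118e+00  9.35319466e+01
 -3.50298924e-03 -1.64710480e+02] [ 0.56002495 -0.02845045  0.23533278] [ 1.79995927e+02  1.61391469e-03 -1.81961043e+01]
{'vertical_fov': 69.84549800528787, 'cx': 320.43829348728895, 'cy': 234.1311539627067, 'R': array([[-3.13321962e-01, -9.49646687e-01,  7.20353541e-04],
       [-9.10551467e-01,  3.00638306e-01,  2.83747483e-01],
       [-2.69676423e-01,  8.82483992e-02, -9.58898768e-01]]), 't': array([0.1478609 , 0.48584954, 0.51731502])}
```

View pics/w1.png

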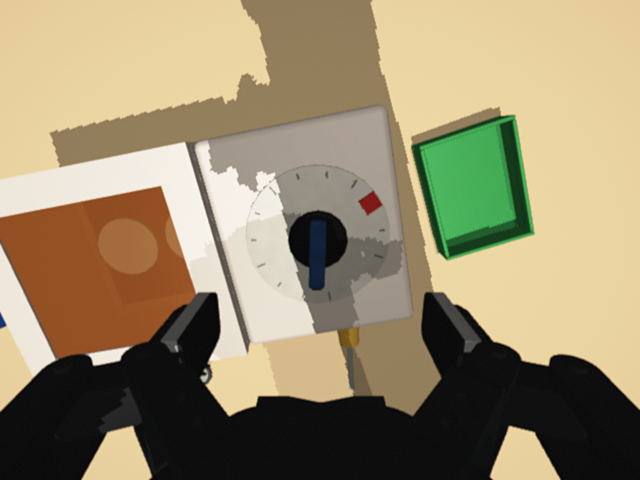

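The wrist view shows the lid shut, with the dial centred near (318,234). The blue wing runs from (318,222) to (316,290) and the mark is at (370,203).

```bash
python3 - <<'E'
from workcell import bot
from h import *
m=bot.camera_model('wrist');im=cv2.imread('pics/w1.png')[:,:,::-1].astype(int)
b=((im[...,2]>im[...,0]+30)&(im[...,2]>im[...,1]+25)).astype(np.uint8);b[:,:280]=0;b[:,360:]=0
print(cents(b))
dk=(im.max(2)<35).astype(np.uint8);dk[:200]=0;dk[275:]=0;dk[:,:280]=0;dk[:,:]*=1;dk[:,360:]=0
c=max(cents(dk|b),key=lambda c:c[1][4]);print(c)
print('wing ends z.1635',plane(m,(318,222),.1635),plane(m,(316,290),.1635))
print('dial',plane(m,(318,234),.114),'skirt',plane(m,(318,240),.122))
print('mark',plane(m,(370.5,203.5),.116))
E
```

```text
[]
(array([317.5, 237.5]), array([ 289,  211,   58,   56, 1825], dtype=int32))
wing ends z.1635 [ 0.5815913  -0.03574098  0.1635    ] [ 0.54060826 -0.02120967  0.1635    ]
dial [ 0.56082086 -0.02875356  0.114     ] skirt [ 0.55877363 -0.02813836  0.122     ]
mark [ 0.57154372 -0.07167131  0.116     ]
```

```bash
python3 -m crank '[[[0,0,-0.7,0,0,0],[0,0,-0.7,0,0,0],[0,0,-0.7,0,0,0],[0,0,-0.7,0,0,0],[0,0,-0.7,0,0,0],[0,0,-0.7,0,0,0],[0,0,0,0,0,0]]]'; python3 -m crank '[[[0,0,0,0,0,0],[0,0,0,0,0,0],[0,0,0,0,0,0],[0,0,0,0,0,0],[0,0,0,0,0,0],[0,0,0,0,0,0],[0,0,0,0,0,0],[0,0,0,0,0,0],[0,0,0,0,0,0],[0,0,0,0,0,0]]]' 0 60
```

```text
time: 6.07
ee_pos: [0.5586, -0.0275, 0.1485]
tcp_rot: [179.9, 0.2, -18.6]
wrist_force: [-0.6, 0.4, 0.2]
opening: 0.0852
grasp_force: 0.0
time: 6.9
ee_pos: [0.5604, -0.0266, 0.152]
tcp_rot: [-179.8, -0.0, -18.5]
wrist_force: [2.2, 6.6, 1.6]
opening: 0.0089
grasp_force: 59.7
```

```bash
python3 -m crank '[[[0.01,0.04,0,0,0,-0.3],[0,0,0,0,0,-0.6],[0,0,0,0,0,-0.8],[0,0,0,0,0,-0.8],[0,0,0,0,0,-0.8],[0,0,0,0,0,-0.8],[0,0,0,0,0,-0.8],[0,0,0,0,0,-0.8],[0,0,0,0,0,0]]]'
python3 -c "
from workcell import bot
o=bot.get_obs();print(o['torque'],o['q'])"
```

```text
time: 7.65
ee_pos: [0.5592, -0.0279, 0.152]
tcp_rot: [179.9, -0.1, -58.1]
wrist_force: [-5.2, -4.7, 5.7]
opening: 0.0091
grasp_force: 60.3
[-0.93720972  1.29663386 -0.08081584] [-2.80438333e+00  5.53108221e+00 -1.96474792e-01  8.43236799e+01
 -1.04457111e-01 -1.24708560e+02]
```

```bash
python3 -m crank '[[[-0.01,-0.02,0,0,0,-0.5],[0,0,0,0,0,-0.9],[0,0,0,0,0,-0.9],[0,0,0,0,0,-0.9],[0,0,0,0,0,-0.9],[0,0,0,0,0,-0.9],[0,0,0,0,0,-0.9],[0,0,0,0,0,-0.9],[0,0,0,0,0,-0.9],[0,0,0,0,0,-0.9],[0,0,0,0,0,-0.9],[0,0,0,0,0,-0.9],[0,0,0,0,0,-0.9],[0,0,0,0,0,-0.9],[0,0,0,0,0,-0.9],[0,0,0,0,0,-0.9],[0,0,0,0,0,-0.9],[0,0,0,0,0,-0.9],[0,0,0,0,0,-0.9],[0,0,0,0,0,0]]]'
python3 - <<'E'
from workcell import bot
from h import *
o=bot.get_obs();print(o['q'],o['torque'])
for n in ('top','wrist','scene'):
    cv2.imwrite(f'pics/{n}2.png',bot.camera(n)[:,:,::-1])
E
```

```text
time: 9.32
ee_pos: [0.5553, -0.0258, 0.152]
tcp_rot: [179.7, -0.5, -172.9]
wrist_force: [-27.8, 9.9, 16.3]
opening: 0.0091
grasp_force: 62.1
[-2.74361385  5.42129993 -0.32077609 84.76730486  0.17625175 -9.88448032] [ 1.93014747  5.6714574  -0.02174594]
```

View pics/wrist2.png

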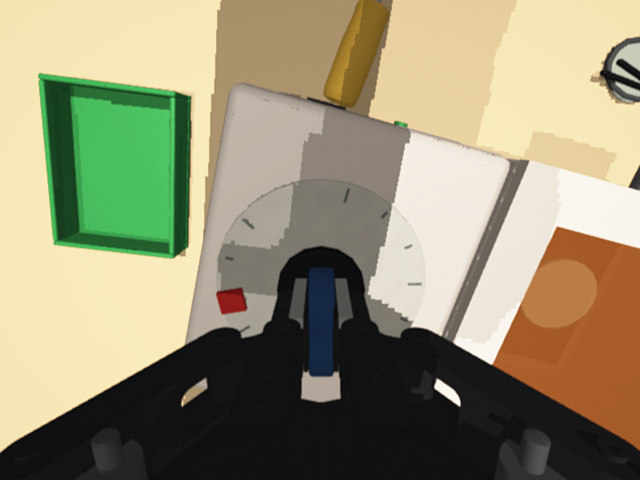

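The wrist view shows the key well wound, with the wing centred in the pads at (320,320) and the mark at (231,301). Side load has built up from an off-axis grip, so I'll let go and grip afresh.

```bash
python3 -m crank '[[[0,0,0,0,0,0],[0,0,0,0,0,0],[0,0,0,0,0,0],[0,0,0,0,0,0],[-0.05,0.06,0,0,0,0],[0,0,0,0,0,0]]]' 0.4 60; python3 -m crank '[[[0,0,0,0,0,0],[0,0,0,0,0,0],[0,0,0,0,0,0],[0,0,0,0,0,0],[0,0,0,0,0,0],[0,0,0,0,0,0]]]' 0 50
```

```text
time: 9.97
ee_pos: [0.5588, -0.0262, 0.1512]
tcp_rot: [-180.0, -0.0, -172.5]
wrist_force: [-0.6, -0.2, 0.3]
opening: 0.0341
grasp_force: 0.0
time: 10.47
ee_pos: [0.5587, -0.0254, 0.1514]
tcp_rot: [179.9, 0.0, -172.5]
wrist_force: [-1.1, 5.5, 1.1]
opening: 0.0093
grasp_force: 50.5
```

```bash
python3 -m crank '[[[0,0.02,0,0,0,-0.5],[0,0,0,0,0,-0.9],[0,0,0,0,0,-0.9],[0,0,0,0,0,-0.9],[0,0,0,0,0,-0.9],[0,0,0,0,0,-0.9],[0,0,0,0,0,-0.9],[0,0,0,0,0,-0.9],[0,0,0,0,0,-0.9],[0,0,0,0,0,-0.9],[0,0,0,0,0,-0.9],[0,0,0,0,0,-0.5],[0,0,0,0,0,0],[0,0,0,0,0,0]]]'; python3 -m crank '[[[0,0,0,0,0,0],[0,0,0,0,0,0],[0,0,0,0,0,0],[0,0,0,0,0,0],[0,0,0,0,0,0],[0,0,1,0,0,0],[0,0,1,0,0,0],[0,0,1,0,0,0],[0,0,1,0,0,0],[0,0,0,0,0,0]]]' 0.6
python3 - <<'E'
from workcell import bot
from h import *
o=bot.get_obs();print(o['q'],o['tcp_rot'],o['ee_pos'])
m=bot.camera_model('wrist');im=bot.camera('wrist');cv2.imwrite('pics/w3.png',im[:,:,::-1])
np.savez('w3',**m)
for p,s in cents(red(im),30): print(p,s[4],plane(m,p,.116))
E
```

```text
time: 11.63
ee_pos: [0.5581, -0.0263, 0.1514]
tcp_rot: [-179.9, 0.0, 118.7]
wrist_force: [-4.4, -1.5, 4.8]
opening: 0.009
grasp_force: 50.8
time: 12.47
ee_pos: [0.5599, -0.0258, 0.2354]
tcp_rot: [179.7, 0.2, 118.7]
wrist_force: [0.8, 0.8, 1.4]
opening: 0.0514
grasp_force: 0.0
[-2.64497588e+00  5.81922553e+00  9.33050453e+00  9.31983660e+01
  4.78625012e-03  5.86306574e+01] [1.79730333e+02 1.58800591e-01 1.18724006e+02] [ 0.55985387 -0.02584097  0.23544739]
[305.4 288.8] 205 [ 0.57073829 -0.07019824  0.116     ]
```

View pics/w3.png

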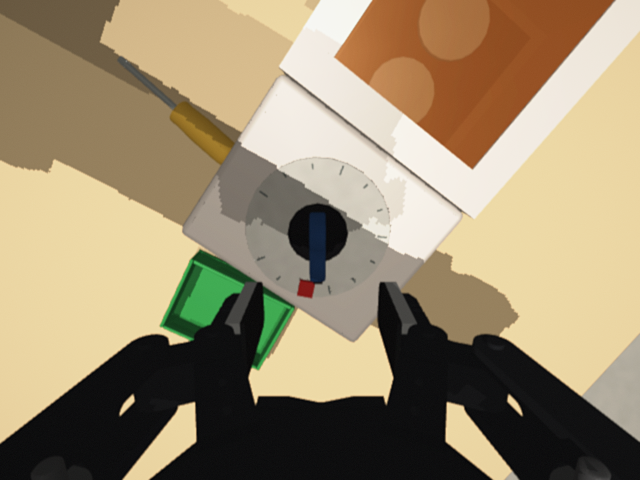

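The wrist view shows the wing from (317,213) to (318,282) and the mark at (305,289), so about 12° remain. I'll refine that.

```bash
python3 - <<'E'
from h import *
m=dict(np.load('w3.npz'));im=cv2.imread('pics/w3.png')[:,:,::-1].astype(int)
b=((im[...,2]>im[...,0]+20)&(im[...,2]>im[...,1]+12)&(im.max(2)<140)).astype(np.uint8)
b[:200]=0;b[290:]=0;b[:,:290]=0;b[:,345:]=0
ys,xs=np.nonzero(b);print(len(ys),xs.min(),xs.max(),ys.min(),ys.max())
v=cv2.fitLine(np.c_[xs,ys].astype(np.float32),cv2.DIST_L2,0,.01,.01).ravel();print(v)
# wing centreline: ends on top face
e=[plane(m,(v[2]+v[0]/v[1]*(y-v[3]),y),.1635) for y in(ys.min(),ys.max())];print(e,np.degrees(np.arctan2(*(e[1]-e[0])[1::-1])))
dk=((im.max(2)<40)|(b>0)).astype(np.uint8);dk[:195]=0;dk[268:]=0;dk[:,:280]=0;dk[:,355:]=0
c=max(cv2.findContours(dk,cv2.RETR_EXTERNAL,cv2.CHAIN_APPROX_NONE)[0],key=cv2.contourArea)
P=c[:,0];P=P[P[:,1]<250];E=cv2.fitEllipse(P);print('skirt',E);ax=plane(m,E[0],.12);print(ax)
mk=plane(m,(305.4,288.8),.116)
for a in(ax,np.array([.5595,-.0265,0]),plane(m,(318,227.5),.114)): print(a,np.degrees(np.arctan2(*(mk-a)[1::-1])),np.linalg.norm((mk-a)[:2]))
E
```

```text
1097 309 325 212 281
[1.0900059e-03 9.9999940e-01 3.1712488e+02 2.4584503e+02]
[array([ 0.54466116, -0.00276838,  0.1635    ]), array([ 0.56547518, -0.04101053,  0.1635    ])] -61.441918008776
skirt ((317.2830505371094, 232.1167449951172), (56.15269088745117, 57.529258728027344), 88.56497955322266)
[ 0.55648663 -0.02470319  0.12      ]
[ 0.55648663 -0.02470319  0.12      ] -72.6064582428514 0.047675037557144855
[ 0.5595 -0.0265  0.    ] -75.57726463325032 0.04512023147012919
[ 0.55607566 -0.02289426  0.114     ] -72.7783376356357 0.049524334114590854
```

```bash
python3 -m crank '[[[0,0,-1,0,0,0],[0,0,-1,0,0,0],[0,0,-1,0,0,0],[0,0,-1,0,0,0],[0,0,0,0,0,0],[0,0,0,0,0,0]]]';  python3 -m crank '[[[0,0,0,0,0,0],[0,0,0,0,0,0],[0,0,0,0,0,0],[0,0,0,0,0,0],[0,0,0,0,0,0],[0,0,0,0,0,0],[0,0,0,0,0,-0.6],[0,0,0,0,0,-0.6],[0,0,0,0,0,-0.5],[0,0,0,0,0,0],[0,0,0,0,0,0]]]' 0 50; python3 -m crank '[[[0,0,0,0,0,0],[0,0,0,0,0,0],[0,0,0,0,0,0],[0,0,0,0,0,0],[0,0,0,0,0,0],[0,0,1,0,0,0],[0,0,1,0,0,0],[0,0,1,0,0,0],[0,0,1,0,0,0],[0,0,0,0,0,0]]]' 0.6
python3 -m crank '[[[-0.7,0,0.3,0,0,0],[-1,0,0.5,0,0,0],[-1,0,0.5,0,0,0],[-1,0,0.5,0,0,0],[-1,0,0.5,0,0,0],[-1,0,0.5,0,0,0],[-1,0,0,0,0,0],[-1,0,0,0,0,0],[-1,0,0,0,0,0],[-1,0,0,0,0,0],[-1,0,0,0,0,0],[0,0,0,0,0,0]]]'
python3 - <<'E'
from workcell import bot
from h import *
for n in ('top','scene'):
    cv2.imwrite(f'pics/{n}4.png',bot.camera(n)[:,:,::-1])
a=cv2.imread('pics/top4.png')[150:300,300:400];b=cv2.imread('pics/scene4.png')[195:320,235:345]
cv2.imwrite('pics/c4.png',np.hstack([cv2.resize(a,(400,600),interpolation=2),cv2.resize(b,(400,455),interpolation=2)[:600]]) if 0 else np.hstack([cv2.resize(a,(400,600),interpolation=2),np.vstack([cv2.resize(b,(400,455),interpolation=2),np.zeros((145,400,3),np.uint8)])]))
E
```

```text
time: 13.02
ee_pos: [0.5579, -0.0258, 0.15]
tcp_rot: [-179.9, -0.1, 118.7]
wrist_force: [1.1, -0.9, 0.3]
opening: 0.051
grasp_force: 0.0
time: 13.93
ee_pos: [0.5582, -0.0265, 0.1526]
tcp_rot: [-180.0, 0.1, 107.0]
wrist_force: [-7.3, -3.8, 6.4]
opening: 0.009
grasp_force: 50.0
time: 14.77
ee_pos: [0.5599, -0.0258, 0.2354]
tcp_rot: [179.7, 0.1, 107.0]
wrist_force: [0.0, 0.6, -0.4]
opening: 0.0513
grasp_force: 0.0
time: 15.77
ee_pos: [0.3425, -0.0258, 0.2877]
tcp_rot: [180.0, 0.0, 107.0]
wrist_force: [-0.9, -0.1, 1.1]
opening: 0.051
grasp_force: 0.0
```

View pics/c4.png

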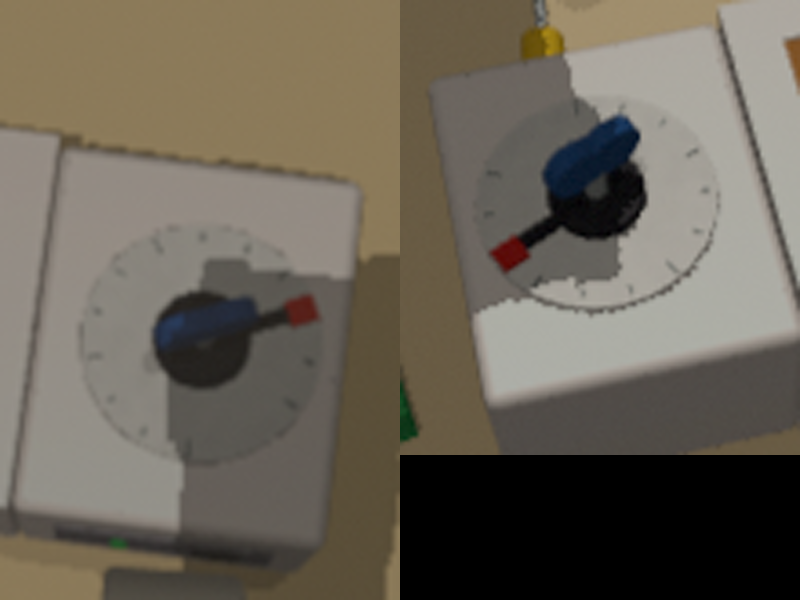

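The pointer meets the red mark in both views: top pointer at (268,323) against mark (301,311), scene pointer at (540,234) against mark (510,254). It is aligned to about 1°, the lid is shut and the arm is clear.

```bash
python3 -c "
from workcell import bot
print(bot.job_done())"
```

```text
the job is handed in; nothing more can be done
None
```

The lid is fully shut, and the timer key is wound clockwise until the pointer meets the red mark to within about 1°. I handed the job in after about 16 s with the arm clear and none of the moves near the other items, though the hand-in returned no verdict.

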